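# Pin the aligner carriage for transport

### The job

Lock the mask aligner's sliding carriage for transport: take the pin with the round head out of the leaning rack, put it through the flange hole in the bridge and, drawing the carriage out by its bar handle until the hidden hole in it comes under the pin, get it down through the carriage too. Leave it fully home, its head seated on the bridge, and leave the square-headed pin in the rack.

Things in the scene. Friction and masses are not known exactly. Their poses are not given: they have to be found in the camera images.
- lock_pin: Steel locking pin, 90 mm long: round shank 14 mm thick, 60 mm long with a domed tip; round head 24 mm thick, 30 mm tall. Origin at the end of the tip, z along the pin to the head (head from z = 60 to 90 mm). It starts in either socket of the rack, leaning 0.5 rad, 40 mm of the shank in the socket. About 0.13 kg (0.09 to 0.18).
- pin_collar (a point): The underside of the locking pin's head, on the pin's axis, 60 mm from the tip; z along the pin towards the head top.
- spare_pin: The other steel pin in the rack, to be left there: same 14 mm shank, but a square head 30 x 30 x 22 mm. Origin at the tip, z towards the head; head from z = 50 to 72 mm.
- rack: White plastic pin rack, fixed: foot 100 x 160 x 12 mm, origin under its centre. A block 50 x 150 x 45 mm leans on it, with two sockets 75 mm apart along the rack's y, each 15.5 mm wide, 40 mm deep and leaning 0.5 rad: the heads point up and to the rack's -x (roughly towards the robot).
- stage: Fixed bed of the slide, 140 x 320 x 12 mm (x, y, z), origin under its centre, on the table. The carriage, an aluminium strip 60 mm wide, 13 mm thick, top 45 mm above the table, slides along the stage's y; drawing it out is +y, from bridge to handle. Dry friction about 2 N, it stays where left; stroke 75 mm, starts within 15 mm of the pushed-in stop.
- bridge: Fixed grey bridge over the carriage, axes as the stage's, 130 mm wide (x), 60 mm long (y), top 75 mm above the table, with a lower cover plate 30 mm further to -y; origin under the flange hole, 12 mm above the table. Flange 25 mm thick, 5 mm above the carriage. The carriage's one hole, 15.5 mm wide, is hidden, not measured; at the start it lies 10 to 45 mm short (stage -y) of the flange hole.
- flange_hole (a point): Centre of the mouth of the vertical flange hole, on the bridge's top, 75 mm above the table; 15 mm wide, 2 mm chamfer. A pin set in it too early stands on the carriage, tip 30 mm below the mouth, head 30 mm too high; when the holes meet it falls by itself or at a light press and blocks the carriage. Home, the tip is 60 mm below the mouth, clear of the bed.
- handle (a point): Point on the carriage's handle, a black bar standing on the carriage: 60 mm long in the stage's x, 14 mm thick in y, 45 to 90 mm above the table. The point is in its middle, 75 mm above the table. Moves with the carriage; 110 to 145 mm from the flange hole at the start, towards stage +y.

How it is judged:
At the end, for the whole second after the job is handed in: The locking pin stands in the flange hole, through flange and carriage: underside of its head within 3 mm of the top of the bridge, on the hole's axis within 4 mm, upright within 0.08 rad, at rest, and released. The square-headed pin is in the rack within 20 mm of its starting place (z of pin_collar in the frame of flange_hole between -0.004 and 0.003 m and horizontal distance between pin_collar and flange_hole below 0.004 m and angle between lock_pin's own z axis and vertical below 0.08 rad and linear speed of lock_pin below 0.02 m/s and distance of spare_pin from where it was at the start of the episode below 0.02 m); the robot touches nothing.
It fails at once if the square-headed pin is taken out of its place (moved over 30 mm) (distance of spare_pin from where it was at the start of the episode above 0.03 m).
It also fails if it takes over 64 s, if anything falls off the work surface, if the arm or the gripper's body presses on something with over 40 N, if the wrist force passes 120 N, or if a joint passes its speed limit or range.

### The arm

A 6-joint arm with a two-finger parallel gripper is mounted at the origin on the work surface. World frame = base frame: x ahead of the robot, y to its left, z up, the work surface at z = 0. Lengths are in m, angles in rad, forces in N, time in s.
With the tool pointing down it reaches from about 0.425 to 0.95 m from the base axis. Payload 14.7 kg.
Tool frame: the origin (TCP) lies between the finger pads; the fingertips stand 17 mm ahead of it and the grasp point (between the pads) lies 2 mm behind it; z points along the fingers, y is the line along which they close (so a half turn about z gives the same grasp; the last joint's range is limited). The gripper opens to 85 mm and grips with 20 to 120 N. Pads are 22 mm wide; open, the fingers measure 114 mm over their backs; the gripper's body (76 mm by 85 mm) begins 54 mm behind the grasp point. The pads swing forward as they close: fully open they stand 13 mm farther back than shut.
Start: joints at [1.092, 0.48, 1.596, -0, 1.065, -0.047], TCP at [0.272, 0.59, 0.248] pointing down, gripper open.
Joint ranges: [-2.75, 2.75], [-0.82, 2.05], [0.23, 2.67], [-1.56, 4.7], [0.09, 2.69], [-2.92, 2.92]. Speed limits (rad/s): [1.89, 1.89, 2.39, 3.01, 3.01, 3.01].

### API

Orientations are given as [roll, pitch, yaw] about the fixed x, y, z axes, in that order (R = Rz(yaw) Ry(pitch) Rx(roll)).
In Python, from plant import move_to, move_linear, movej, open_gripper, gripper_close, pause, ik, state, snapshot, MotionError, finish_job, trace, landmark_of gives the robot as it stands. Calls block until the motion is done:
- move_to(position, orientation): joint-space move of the TCP to a pose.
- move_linear(position, rot=None, v=0.15): straight line of the TCP; rot=None keeps the orientation; v is the mean speed in m/s.
- movej(angles): joint-space move.
- open_gripper() and gripper_close(grip_force=None): open the fingers fully, or close them until they stop; grip_force is the grip in N (None keeps the last).
- pause(seconds).
- ik(position, orientation): joint angles nearest the present ones, or None.
- state(): the state.
- snapshot(name): name is "side" or "top" or "wrist"; returns a dict with "image" (400x640x3 uint8, red, green, blue), "z_map" (400x640 float32, m along the optical axis (not along the pixel's ray), 0 where there is no reading), "mtx" (3x3 intrinsics, pixels), "R" (3x3) and "t" (3): a world point X has camera coordinates R X + t. Camera axes: x right, y down, z forward; pixel columns grow to the right and rows downward; lengths in m; the calibration is good to about 2 mm. A picture is of the moment at which its call begins.
A pose or a line that the arm cannot do raises MotionError and nothing moves.
- finish_job(): hands the job in; it is judged then, once.
Trained networks look in the newest picture that a camera, given by its name, has taken for a name from the list of things; names that differ only in an ending like _2 or _b are one class to them, and where a whole thing is asked for, a point or a joint stands for the part that bears it (a point fixed in the world has none). Each returns a list of dicts, best first, with "p" (0 to 1); they miss things now and then, are a little off and sometimes report something else, mostly with a low value. They report only what shows in the picture. A call takes as long as a camera call.
- trace(camera, name): "pixels" (400x640 bool, what is visible of it) and "point" ([column, row] in pixels, amid what is visible of it).
- landmark_of(camera, name): "point" ([column, row] in pixels: a listed point, or the origin of a listed thing).
The state is a dict: "time_s": time; "joint_pos": joint angles; "qvel": joint speeds; "effort": joint torques, N m; "eef_pos": TCP position; "tool_rot": TCP orientation; "force": force on the tool from outside, world axes, zero at the start; "wrist_torque": the same for the moment, N m; "gripper_width": finger opening in m; "grip_force": force on a finger pad.
Only numpy, scipy, OpenCV 4.12 (cv2) and the standard library are available. Lean on these libraries where they do the work, as an engineer would, in place of code of your own. Each camera call takes 0.05 s, during which the arm holds its last target. There are 200 camera calls.

## Working session

There is one attempt and no reset: what is moved stays moved. The work goes in short steps, each a Python script; the robot and the scene stay as the last script left them, time stands still between calls to the robot, and variables do not carry over. Pictures are saved under pics/ and viewed, at most 10 in all, crops included, and the job is handed in when it is done.

```bash
mkdir -p pics; ls
cat > h.py <<'E'
import numpy as np, cv2
from plant import *
def back(s,px,z=None,win=2):
    """world point of pixel: by depth map, or on plane z"""
    K,R,t=map(np.asarray,(s["mtx"],s["R"],s["t"])); c,r=px
    ray=np.linalg.inv(K)@[c,r,1.0]; o=-R.T@t; d=R.T@ray
    if z is None:
        p=s["z_map"][int(r)-win:int(r)+win+1,int(c)-win:int(c)+win+1]; p=p[p>0]
        return o+d*np.median(p)
    return o+d*(z-o[2])/d[2]
def cloud(s,m):
    K,R,t=map(np.asarray,(s["mtx"],s["R"],s["t"])); m=m&(s["z_map"]>0)
    r,c=np.nonzero(m); z=s["z_map"][r,c]
    X=np.linalg.inv(K)@np.stack([c,r,np.ones_like(c)])*z
    return (R.T@(X-t[:,None])).T
E
python3 - <<'E'
from h import *
np.set_printoptions(precision=4,suppress=True)
for cam in ["side","top"]:
    s=snapshot(cam); np.savez(f"{cam}0.npz",**s)
    im=cv2.cvtColor(s["image"],cv2.COLOR_RGB2BGR); print(cam,"cam at",-s["R"].T@s["t"])
    for n in ["lock_pin","spare_pin","rack","stage","bridge","pin_collar","flange_hole","handle"]:
        L=landmark_of(cam,n)[:2]
        for l in L:
            print(n,"lm",np.array(l["point"]),round(l["p"],2),back(s,l["point"]))
            cv2.circle(im,tuple(int(v) for v in l["point"]),3,(0,0,255),1); cv2.putText(im,n,tuple(int(v)+4 for v in l["point"]),0,.35,(0,0,255))
        if n not in("pin_collar","flange_hole"):
            for l in trace(cam,n)[:2]:
                C=cloud(s,np.asarray(l["pixels"])); print("   tr",np.array(l["point"]),round(l["p"],2),len(C), C.mean(0) if len(C) else "",C.min(0) if len(C) else "",C.max(0) if len(C) else "")
    cv2.imwrite(f"pics/{cam}0.png",im)
print(state())
E
```

```text
pics
plant.py
side cam at [ 0.4478 -0.5665  0.6162]
lock_pin lm [338.  355.8] 0.72 [ 0.5043 -0.3242  0.0719]
   tr [313.9 343.5] 0.79 433 [ 0.472  -0.3123  0.0974] [ 0.4521 -0.3212  0.0627] [ 0.4952 -0.2989  0.1132]
spare_pin lm [328.7 313.5] 0.55 [ 0.4992 -0.2546  0.0712]
   tr [310.3 301. ] 0.72 454 [ 0.4712 -0.2372  0.0899] [ 0.454  -0.2499  0.0716] [ 0.4888 -0.2183  0.1005]
rack lm [332.1 344.6] 0.9 [ 0.4982 -0.3053  0.0694]
   tr [337.1 348.2] 0.94 5274 [ 0.508  -0.2909  0.0423] [ 0.452  -0.3517 -0.0019] [ 0.5648 -0.1761  0.1135]
stage lm [292.2 166.8] 0.74 [0.4618 0.1354 0.0615]
   tr [293.9 184.2] 0.62 3276 [0.4719 0.1543 0.0293] [ 0.3912  0.035  -0.0018] [0.5547 0.3996 0.0927]
bridge lm [298.4 170.7] 0.95 [0.4752 0.1201 0.0612]
bridge lm [327.  313.7] 0.7 [ 0.4966 -0.2539  0.0699]
   tr [294.8 162.8] 0.89 1868 [0.4736 0.1483 0.0663] [0.4027 0.1048 0.0004] [0.5533 0.2897 0.0804]
pin_collar lm [316.2 343.4] 0.92 [ 0.4731 -0.3171  0.1024]
flange_hole lm [293.8 146.9] 0.64 [0.4694 0.1949 0.0749]
handle lm [287.1 124.5] 0.58 [0.4576 0.2955 0.0749]
   tr [294.  140.6] 0.91 1060 [0.
[... 1061 characters left out ...]
55 0.0472]
handle lm [183.3 226.4] 0.59 [0.4594 0.2985 0.0875]
handle lm [246.6 217.3] 0.2 [0.4759 0.1566 0.0746]
   tr [212.1 222.9] 0.85 1774 [0.4694 0.2165 0.0501] [0.4303 0.0678 0.0071] [0.5095 0.3458 0.0927]
{'time_s': 1.5, 'joint_pos': array([ 1.0924,  0.4802,  1.5963,  0.    ,  1.0651, -0.0466]), 'qvel': array([ 0.0001, -0.0011,  0.0011, -0.0012,  0.002 , -0.0003]), 'effort': array([  0.0023, -95.0481, -43.0636,   0.    ,   0.0013,  -0.    ]), 'eef_pos': array([0.272 , 0.5904, 0.2483]), 'tool_rot': array([-3.1416, -0.    ,  2.7098]), 'force': array([-0.0263,  0.514 , -1.0388]), 'wrist_torque': array([ 0.0496,  0.0232, -0.029 ]), 'grip_force': 0.0, 'gripper_width': 0.08532263848187945}
```

View pics/top0.png

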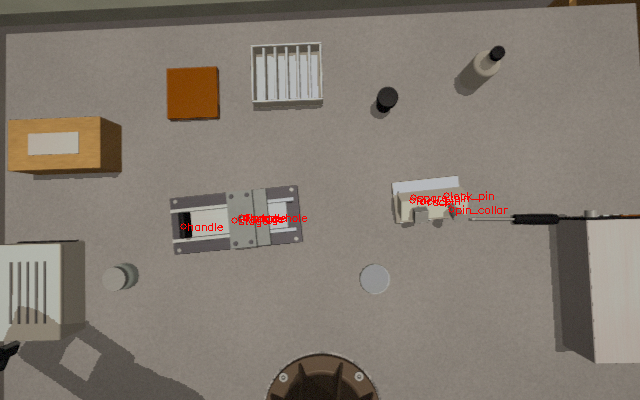

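View pics/side0.png

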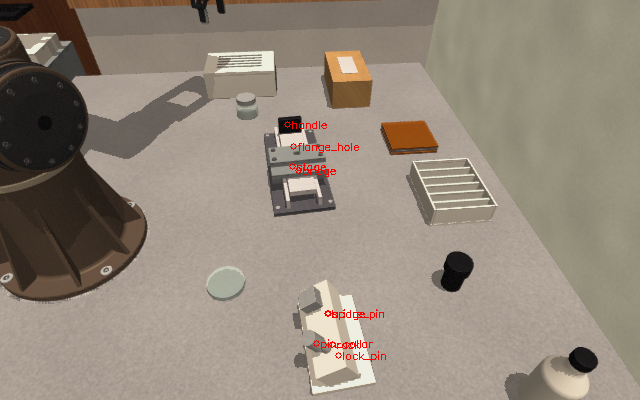

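Run:
```python
from h import *
np.set_printoptions(precision=4,suppress=True)
for cam in ["side","top"]:
    s=dict(np.load(f"{cam}0.npz"))
    C=cloud(s,np.ones((400,640),bool))
    b=C[(abs(C[:,2]-.075)<.0035)&(abs(C[:,0]-.47)<.1)&(abs(C[:,1]-.18)<.07)]
    print(cam,"bridge top",len(b),cv2.minAreaRect(b[:,:2].astype(np.float32)*1000),b[:,2].mean())
    b=C[(C[:,2]>.083)&(C[:,2]<.1)&(abs(C[:,0]-.47)<.1)&(abs(C[:,1]-.29)<.07)]
    print(cam,"handle top",len(b),cv2.minAreaRect(b[:,:2].astype(np.float32)*1000),b[:,2].mean())
    b=C[(C[:,2]>.083)&(abs(C[:,0]-.47)<.1)&(abs(C[:,1]+.31)<.03)]
    print(cam,"lock head",len(b),b.mean(0),b.min(0),b.max(0))
    b=C[(abs(C[:,2]-.012)<.003)&(abs(C[:,0]-.52)<.1)&(abs(C[:,1]+.27)<.12)]
    print(cam,"foot",len(b),cv2.minAreaRect(b[:,:2].astype(np.float32)*1000))
for yaw in (.09,np.pi+.09-2*np.pi):
    print(yaw,ik([.47,.2,.3],[np.pi,0,yaw]))
```

```text
side bridge top 878 ((473.61053466796875, 170.8818817138672), (130.4571990966797, 65.4181137084961), 5.388860702514648) 0.07568062431080846
side handle top 117 ((464.52557373046875, 301.6342468261719), (59.60050964355469, 16.791955947875977), 3.52803111076355) 0.08879033681694654
side lock head 381 [ 0.4689 -0.3122  0.1021] [ 0.4521 -0.3212  0.083 ] [ 0.487  -0.2979  0.1135]
side foot 1807 ((507.2909851074219, -268.25689697265625), (100.09878540039062, 160.90040588378906), 4.2235870361328125)
top bridge top 1405 ((473.50079345703125, 170.747802734375), (130.00872802734375, 60.848121643066406), 4.466487884521484) 0.07475548746736446
top handle top 172 ((463.808349609375, 302.8816223144531), (58.06892013549805, 14.911826133728027), 4.978838920593262) 0.08878530100696641
top lock head 169 [ 0.4692 -0.3066  0.1018] [ 0.4526 -0.3201  0.0837] [ 0.4856 -0.2963  0.1127]
top foot 751 ((507.7575378417969, -285.0771789550781), (106.73878479003906, 199.45068359375), 0.8359948396682739)
0.09 [ 0.343   0.2306  1.846  -0.      1.065   1.8238]
-3.0515926535897933 [ 0.343   0.2306  1.846   0.      1.065  -1.3178]
```

Run:
```python
from h import *
np.set_printoptions(precision=4,suppress=True)
move_to([.46,.17,.30],[np.pi,0,.08-np.pi])
s=snapshot("wrist"); print("cam",-s["R"].T@s["t"]); np.savez("w1.npz",**s)
im=cv2.cvtColor(s["image"],cv2.COLOR_RGB2BGR); cv2.imwrite("pics/w1.png",im)
for l in landmark_of("wrist","flange_hole"): print(l["point"],l["p"],back(s,l["point"],.075))
for l in landmark_of("wrist","handle"): print("h",l["point"],l["p"],back(s,l["point"],.09))
print(state()["time_s"])
```

```text
cam [0.3935 0.1647 0.4251]
[313.9, 184.6] 0.79 [0.4737 0.1679 0.075 ]
h [436.0, 180.9] 0.9 [0.456  0.2959 0.09  ]
3.3417
```

View pics/w1.png

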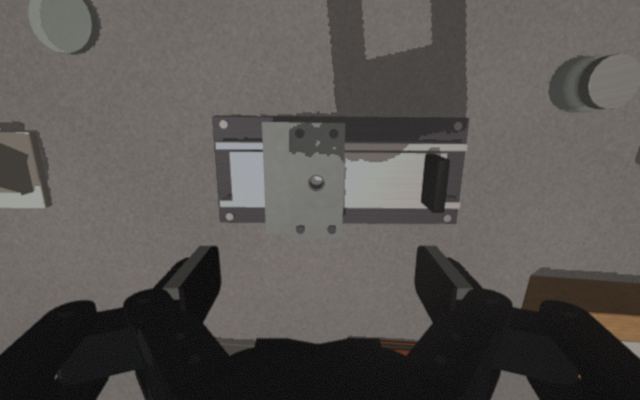

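```bash
cat >> h.py <<'E'
def hole(s,g,tag):
    """refine hole centre: crop round guess, return ring circle on z=.075"""
    K,R,t=map(np.asarray,(s["mtx"],s["R"],s["t"])); q=K@(R@np.array([*g,.075])+t); c,r=(q[:2]/q[2]).astype(int)
    cr=cv2.cvtColor(s["image"],cv2.COLOR_RGB2GRAY)[r-25:r+25,c-25:c+25]
    big=cv2.resize(cr,None,fx=8,fy=8,interpolation=cv2.INTER_CUBIC)
    f=K[0,0]/q[2]*8
    H=cv2.HoughCircles(cv2.GaussianBlur(big,(0,0),4),cv2.HOUGH_GRADIENT,1,30,param1=60,param2=15,minRadius=int(.006*f),maxRadius=int(.0115*f))
    vis=cv2.cvtColor(big,cv2.COLOR_GRAY2BGR); out=[]
    for h in ([] if H is None else H[0][:2]):
        p=((h[0]+.5)/8-.5+c-25,(h[1]+.5)/8-.5+r-25); out.append((back(s,p,.075)[:2].round(4),h[2]/f))
        cv2.circle(vis,(int(h[0]),int(h[1])),int(h[2]),(0,0,255),1)
    return out,vis
E
python3 - <<'E'
from h import *
np.set_printoptions(precision=4,suppress=True)
s=dict(np.load("w1.npz")); o,v1=hole(s,[.4735,.1705],1); print(o)
def bt(s):
    C=cloud(s,np.ones((400,640),bool)); C=C[(abs(C[:,0]-.47)<.1)]
    b=C[(abs(C[:,2]-.075)<.004)&(abs(C[:,1]-.18)<.07)]; print("bridge",cv2.minAreaRect(b[:,:2].astype(np.float32)*1000),b[:,2].mean())
    b=C[(abs(C[:,2]-.09)<.005)&(abs(C[:,1]-.3)<.05)]; print("handle",cv2.minAreaRect(b[:,:2].astype(np.float32)*1000),b[:,2].mean())
bt(s)
move_to([.44,.17,.27],[np.pi,0,.08])
s=snapshot("wrist"); o,v2=hole(s,[.4735,.1705],2); print(o); bt(s)
for l in landmark_of("wrist","flange_hole"): print(l["point"],l["p"],back(s,l["point"],.075))
move_to([.50,-.29,.30],[np.pi,0,.08-np.pi])
s=snapshot("wrist"); np.savez("w3.npz",**s); print("cam",-s["R"].T@s["t"])
v3=cv2.cvtColor(s["image"],cv2.COLOR_RGB2BGR)
for n in ["lock_pin","pin_collar","spare_pin","rack"]:
    for l in landmark_of("wrist",n)[:2]: print(n,np.array(l["point"]),l["p"],back(s,l["point"]))
T=trace("wrist","lock_pin")
for l in T[:2]:
    m=np.asarray(l["pixels"]); C=cloud(s,m); print("tr",l["point"],l["p"],C.mean(0),C.min(0),C.max(0)); np.savez("t3.npz",m=m)
    break
C=cloud(s,np.ones((400,640),bool)); b=C[(abs(C[:,2]-.012)<.004)&(abs(C[:,0]-.52)<.1)&(abs(C[:,1]+.27)<.12)]; print("foot",cv2.minAreaRect(b[:,:2].astype(np.float32)*1000))
cv2.imwrite("pics/w3.png",v3); cv2.imwrite("pics/holes.png",np.hstack([v1,v2])); print(state()["time_s"])
E
```

```text
[]
bridge ((471.39349365234375, 170.1284942626953), (130.2998504638672, 60.01350784301758), 4.190685749053955) 0.07454266608223663
handle ((461.0693054199219, 302.39166259765625), (59.05011749267578, 14.413948059082031), 4.131847381591797) 0.08906393217117639
[]
bridge ((471.73687744140625, 169.7913818359375), (130.15379333496094, 60.15354919433594), 4.140982627868652) 0.07461235230428202
handle ((462.0701904296875, 301.7709045410156), (59.02452087402344, 13.994831085205078), 3.5507113933563232) 0.08918328407919257
[317.8, 142.5] 0.83 [0.473  0.1722 0.075 ]
cam [ 0.4336 -0.2956  0.4251]
lock_pin [301.8 172.7] 0.95 [ 0.5021 -0.3068  0.072 ]
pin_collar [301.  148.6] 0.7 [ 0.4713 -0.308   0.1089]
spare_pin [367.1 171.7] 0.59 [ 0.4952 -0.2351  0.0719]
rack [331.5 166.5] 0.9 [ 0.493  -0.2746  0.0691]
tr [300.7, 144.7] 0.78 [ 0.4675 -0.3093  0.0991] [ 0.4495 -0.3232 -0.0019] [ 0.4941 -0.2975  0.1133]
foot ((501.9247131347656, -287.929931640625), (109.2186279296875, 199.3275909423828), 2.7017757892608643)
10.0
```

View pics/w3.png

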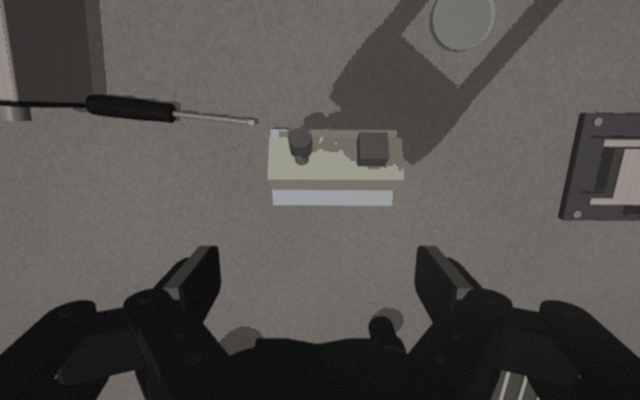

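View pics/holes.png

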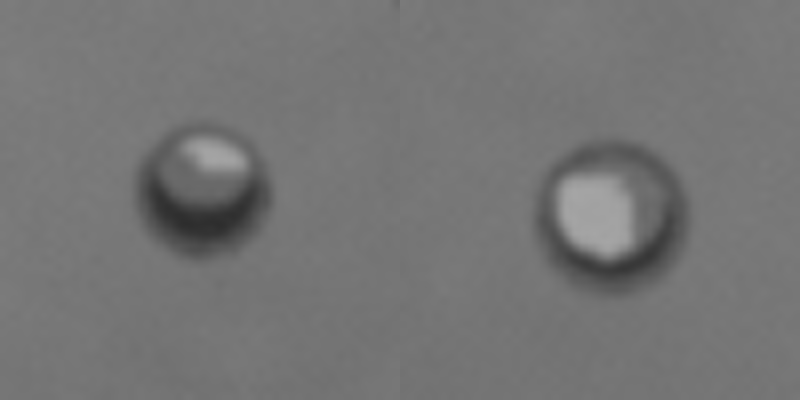

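```bash
cat >> h.py <<'E'
from scipy.optimize import least_squares
def axis(yaw,lean=.5): return np.array([-np.sin(lean)*np.cos(yaw),-np.sin(lean)*np.sin(yaw),np.cos(lean)])
def fit_head(C,yaw,lean=.5):
    """centre of head's top disc from a cloud, axis known (head: radius 12, height 30)"""
    a=axis(yaw,lean); u=np.array([-np.sin(yaw),np.cos(yaw),0]); v=np.cross(a,u); B=np.stack([u,v,a])
    Q=C@B.T
    def sdf(p):
        d=Q-p; r=np.hypot(d[:,0],d[:,1])-.012; w=abs(d[:,2]+.015)-.015
        return np.hypot(np.maximum(r,0),np.maximum(w,0))+np.minimum(np.maximum(r,w),0)
    p0=np.array([*np.median(Q[:,:2],0),np.percentile(Q[:,2],97)])
    f=least_squares(sdf,p0,loss="soft_l1",f_scale=.001)
    return B.T@f.x, np.sqrt(np.median(sdf(f.x)**2))
E
python3 - <<'E'
from h import *
np.set_printoptions(precision=4,suppress=True)
# hole from crops
s=dict(np.load("w1.npz"));K,R,t=s["mtx"],s["R"],s["t"];q=K@(R@np.array([.4735,.1705,.075])+t); c,r=(q[:2]/q[2]).astype(int)
print("hole1",back(s,((203.5)/8-.5+c-25,190.5/8-.5+r-25),.075), "scale r",65/8*q[2]/K[0,0])
s=snapshot("wrist") # only used for time
for cam in ["side0","top0","w3"]:
    s=dict(np.load(cam+".npz")); C=cloud(s,np.ones((400,640),bool))
    c=C[(abs(C[:,0]-.468)<.03)&(abs(C[:,1]+.309)<.02)&(C[:,2]>.088)&(C[:,2]<.13)]
    print(cam,len(c),fit_head(c,.074))
    ft=C[(abs(C[:,2]-.012)<.004)&(C[:,0]>.53)&(C[:,0]<.58)&(C[:,1]<-.17)&(C[:,1]>-.37)]
    print("  foot edge",len(ft),cv2.minAreaRect(ft[:,:2].astype(np.float32)*1000))
    # block top face plane (leaning)
    b=C[(C[:,0]>.455)&(C[:,0]<.56)&(C[:,1]<-.17)&(C[:,1]>-.37)&(C[:,2]>.03)&(C[:,2]<.085)]
    a=axis(.074); w=b@a; h,e=np.histogram(w,np.arange(w.min(),w.max(),.001)); k=h.argmax(); b=b[abs(w-e[k]-.0005)<.003]
    n=np.linalg.svd(b-b.mean(0),full_matrices=False)[2][2]; n*=np.sign(n[2]); print("  block face",len(b),e[k],"normal",n,"lean",np.arccos(n[2]),"yaw",np.arctan2(-n[1],-n[0]))
    B=np.stack([[-np.sin(.074),np.cos(.074),0],np.cross(a,[-np.sin(.074),np.cos(.074),0])]); print("  rect",cv2.minAreaRect((b@B.T).astype(np.float32)*1000))
y=.074;a=axis(y)
# tool frames: z=-a ; closing y in lean plane or along rack y
from scipy.spatial.transform import Rotation as Ro
u=np.array([-np.sin(y),np.cos(y),0])
for nm,yy in (("lean",np.cross(a,u)),("-lean",-np.cross(a,u)),("u",u),("-u",-u)):
    M=np.stack([np.cross(yy,-a),yy,-a],1); e=Ro.from_matrix(M).as_euler("xyz")
    print(nm,e,ik([.455,-.31,.11],e),ik([.455-.06,-.31,.25],e))
E
```

```text
hole1 [0.471 0.17  0.075] scale r 0.008977885442766655
side0 359 (array([ 0.462 , -0.3087,  0.107 ]), np.float64(0.00047868004274609875))
  foot edge 1111 ((546.739501953125, -265.8420104980469), (161.24642944335938, 32.65825653076172), 89.92938232421875)
  block face 2006 -0.1664822007475368 normal [-0.4789 -0.0359  0.8772] lean 0.5008930971592523 yaw 0.07480778285815538
  rect ((-305.2052001953125, -438.8236999511719), (51.60321044921875, 151.16761779785156), 89.97183990478516)
top0 162 (array([ 0.4622, -0.3097,  0.1065]), np.float64(0.0005786110991488384))
  foot edge 603 ((546.26025390625, -265.0308532714844), (26.0030460357666, 160.2104949951172), 2.397289752960205)
  block face 986 -0.16643091418618006 normal [-0.4797 -0.0377  0.8766] lean 0.5020405843778499 yaw 0.07849500951696942
  rect ((-305.2391662597656, -438.98602294921875), (52.20265579223633, 149.67503356933594), 89.9422607421875)
w3 658 (array([ 0.4597, -0.3105,  0.106 ]), np.float64(0.0004417780756952237))
  foot edge 1538 ((544.8473510742188, -266.2843322753906), (21.12335205078125, 160.03793334960938), 3.1419644355773926)
  block face 4366 -0.1654630628909927 normal [-0.4762 -0.0373  0.8785] lean 0.49803780695901834 yaw 0.07813116820751251
  rect ((-305.8961486816406, -436.44024658203125), (150.26547241210938, 50.92734909057617), 0.16396650671958923)
lean [-2.6416  0.     -1.4968] [-0.9168  0.4955  2.2398  1.3136  0.4276  0.9226] [-1.0379  0.1817  2.1949  0.7574  0.6759  1.448 ]
-lean [2.6416 0.     1.6448] [-0.9168  0.4955  2.2398  1.3136  0.4276 -2.219 ] [-1.0379  0.1817  2.1949  0.7574  0.6759 -1.6936]
u [-3.1416  0.5    -3.0676] [-0.9168  0.4955  2.2398  1.3136  0.4276  2.4934] None
-u [ 3.1416 -0.5     0.074 ] [-0.9168  0.4955  2.2398  1.3136  0.4276 -0.6482] [-1.0379  0.1817  2.1949  0.7574  0.6759 -0.1228]
```

```bash
cat >> h.py <<'E'
from scipy.spatial.transform import Rotation as Ro
YR=.077; YS=.074; HOLE=np.array([.4714,.170])
def st():
    s=state(); print("t",round(s["time_s"],2),"eef",s["eef_pos"].round(4),"F",s["force"].round(2),"w",round(s["gripper_width"],4),"g",round(s["grip_force"],1),flush=True); return s
E
python3 - <<'E'
from h import *
np.set_printoptions(precision=4,suppress=True)
a=axis(YR,.5); u=np.array([-np.sin(YR),np.cos(YR),0]); yy=-np.cross(a,u)
e=Ro.from_matrix(np.stack([np.cross(yy,-a),yy,-a],1)).as_euler("xyz")
top=np.array([.4598,-.3105,.106]); g=top-.015*a
print("ik",ik(g+.09*a,e),ik([*HOLE,.25],[np.pi,0,np.pi/2+YS]))
move_to(g+.09*a,e); st()
move_linear(g,v=.08); st()
gripper_close(60); st()
move_linear(g+.075*a,v=.1); st()
s=snapshot("wrist"); cv2.imwrite("pics/w4.png",cv2.cvtColor(s["image"],cv2.COLOR_RGB2BGR))
E
```

```text
ik [-0.9819  0.3515  2.2338  1.0075  0.5171 -1.9439] [ 0.2856  0.2707  1.9291 -0.      0.9417  0.2116]
t 11.03 eef [ 0.4247 -0.3136  0.1724] F [ 1.18 -0.27 -0.12] w 0.0855 g 0.0
t 12.31 eef [ 0.467  -0.31    0.0931] F [-0.46 -0.94  0.23] w 0.0856 g 0.0
t 12.92 eef [ 0.4684 -0.3103  0.094 ] F [ 7.22  1.03 10.36] w 0.0228 g 58.4
t 13.82 eef [ 0.4312 -0.3126  0.1583] F [-0.47  0.39 -1.43] w 0.0226 g 58.7
```

View pics/w4.png

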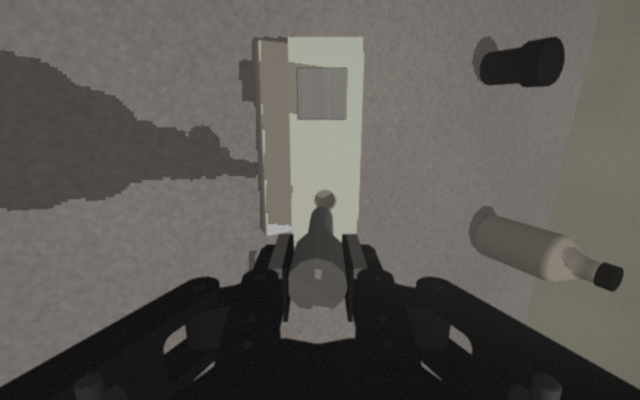

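Run:
```python
from h import *
np.set_printoptions(precision=4,suppress=True)
e=[np.pi,0,np.pi/2+YS]
move_to([.45,-.2,.28],e); move_to([*HOLE,.24],e); move_linear([*HOLE,.175],v=.1); pause(.2); st()
s=snapshot("wrist"); np.savez("w5.npz",**s); cv2.imwrite("pics/w5.png",cv2.cvtColor(s["image"],cv2.COLOR_RGB2BGR))
M=Ro.from_euler("xyz",state()["tool_rot"]).as_matrix(); p=np.array(state()["eef_pos"])
C=(cloud(s,np.ones((400,640),bool))-p)@M
h=C[(abs(C[:,0])<.02)&(abs(C[:,1])<.0115)&(C[:,2]<-.008)&(C[:,2]>-.025)]
print("head top tool frame",len(h),h.mean(0),h.min(0),h.max(0))
k=C[(C[:,0]<.012)&(abs(C[:,1])<.012)&(abs(C[:,0])<.015)]
for z0 in np.arange(-.015,.08,.01):
    b=k[abs(k[:,2]-z0)<.005]
    if len(b)>5: print(round(z0,3),len(b),"xmax",np.percentile(b[:,0],95),"y",b[:,1].min(),b[:,1].max())
for n in ["lock_pin","pin_collar"]:
    for l in landmark_of("wrist",n)[:1]: print(n,l["point"],l["p"])
```

```text
t 17.61 eef [0.4717 0.1701 0.1756] F [-0.73 -0.54 -1.16] w 0.0226 g 58.7
head top tool frame 3176 [ 0.0013  0.0004 -0.0137] [-0.0121 -0.0115 -0.0213] [ 0.0124  0.0115 -0.008 ]
-0.015 3053 xmax 0.010639860481158479 y -0.011989883728001634 0.011978624478411314
-0.005 616 xmax 0.011602937914487093 y -0.011877900561913205 0.011972246398603103
0.005 494 xmax 0.011635899976162321 y -0.011792448906273177 0.011999343284766897
0.015 211 xmax 0.011668807431080976 y -0.010770045451247077 0.011917294293295065
0.025 19 xmax 0.007182655952673052 y -0.003764719106077448 0.004369997893996323
0.035 148 xmax 0.006968848436127266 y -0.006019898213284689 0.006786543723382746
0.045 136 xmax 0.006928906902832282 y -0.0062115109796552215 0.00727497713163573
0.055 120 xmax 0.006890768506821564 y -0.005905448219185667 0.007725390380545092
0.065 101 xmax 0.006960074407076666 y -0.005521434290088747 0.008075563209765298
lock_pin [322.8, 215.0] 0.88
pin_collar [318.3, 251.0] 0.6
```

View pics/w5.png

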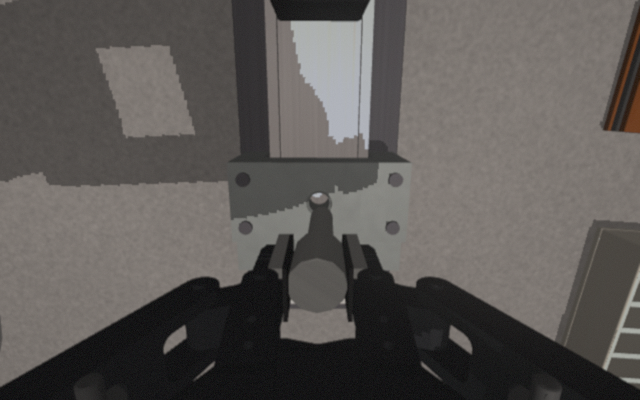

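Run:
```python
from h import *
np.set_printoptions(precision=4,suppress=True)
x,y=HOLE-[.0005,0]
for z in (.155,.147,.143,.139,.134,.129,.125):
    move_linear([x,y,z],v=.05); s=st(); F=s["force"]
    if abs(F[2])>15: print("blocked"); break
```

```text
t 18.31 eef [0.4707 0.17   0.1547] F [ 0.05  0.34 -1.4 ] w 0.0226 g 58.7
t 18.62 eef [0.4707 0.1699 0.1467] F [-0.16  0.81 -0.94] w 0.0225 g 58.7
t 18.87 eef [0.4708 0.1699 0.1428] F [ 0.36  0.63 -1.69] w 0.022 g 58.7
t 19.12 eef [0.4708 0.17   0.1388] F [ 0.27  0.   -1.88] w 0.0221 g 58.8
t 19.37 eef [0.4708 0.17   0.1337] F [ 0.27 -0.09 -0.92] w 0.0226 g 59.0
t 19.62 eef [0.4708 0.17   0.1287] F [ 0.89  0.24 -1.46] w 0.0225 g 59.0
t 19.87 eef [0.4709 0.17   0.1248] F [ 0.71 -0.68 -1.24] w 0.0227 g 59.0
```

```bash
cat >> h.py <<'E'
D=np.array([-np.sin(YS),np.cos(YS),0])
def pin_top(cam="side"):
    s=snapshot(cam); C=cloud(s,np.ones((400,640),bool)); c=C[(np.hypot(*(C[:,:2]-HOLE).T)<.011)&(C[:,2]>.085)&(C[:,2]<.15)]
    return (len(c),np.percentile(c[:,2],95).round(4) if len(c) else None)
def pull(n,step,lim=8):
    p0=np.array(state()["eef_pos"]); f0=state()["force"]
    for i in range(1,n+1):
        move_linear(p0+D*step*i,v=.03); s=state(); f=s["force"]@D
        print(i,round((s["eef_pos"]-p0)@D,4),"f",round(f,1),end="; ",flush=True)
        if f<-lim: break
    st(); return i
E
python3 - <<'E'
from h import *
open_gripper(); st()
x,y=state()["eef_pos"][:2]
move_linear([x,y,.22],v=.25)
e=[np.pi,0,YS-np.pi]
move_to([.4616,.3021,.19],e); print("pin top",pin_top("top"),pin_top("side"))
move_linear([.4616,.3021,.075],v=.15); st()
gripper_close(40); st()
pull(32,.0015)
print("pin top",pin_top("top"),pin_top("side"))
E
```

```text
t 20.5 eef [0.4709 0.17   0.125 ] F [0.25 0.34 0.07] w 0.0855 g 0.0
pin top (94, np.float64(0.1363)) (141, np.float64(0.136))
t 23.31 eef [0.462  0.3023 0.0756] F [0.27 0.04 0.19] w 0.0854 g 0.0
t 23.96 eef [0.4616 0.3022 0.0752] F [-0.98 -0.64  6.28] w 0.0137 g 41.0
1 0.0016 f -0.6; 2 0.0031 f -0.9; 3 0.0047 f -0.7; 4 0.0062 f -0.9; 5 0.0076 f -0.5; 6 0.0091 f 0.2; 7 0.0107 f -1.0; 8 0.0122 f -0.2; 9 0.0137 f -0.4; 10 0.0152 f 0.5; 11 0.0167 f 0.9; 12 0.0181 f 1.1; 13 0.0196 f 1.2; 14 0.0212 f 0.3; 15 0.0226 f 1.1; 16 0.024 f -0.2; 17 0.0246 f -9.9; t 28.21 eef [0.4598 0.3267 0.0752] F [ 5.07 -9.52  8.3 ] w 0.0135 g 41.7
pin top (83, np.float64(0.1074)) (78, np.float64(0.1071))
```

Run:
```python
from h import *
p=np.array(state()["eef_pos"]); move_linear(p-D*.0008,v=.03); st()
open_gripper(); move_linear([p[0],p[1],.19],v=.2); print("pin top",pin_top("top"),pin_top("side"))
gripper_close(20)
e=[np.pi,0,YS-np.pi]
move_to([*HOLE,.16],e); st()
z=.128
while z>.1165:
    move_linear([*HOLE,z],v=.05); s=state(); print(round(z,4),round(s["force"][2],1),end="; ")
    if s["force"][2]>8: break
    z-=.001
st(); move_linear([*HOLE,.2],v=.2); move_to([.36,.3,.3],e); 
print("pin top",pin_top("top"),pin_top("side")); st()
s=snapshot("side"); im=cv2.cvtColor(s["image"],cv2.COLOR_RGB2BGR); cv2.imwrite("pics/end.png",cv2.resize(im[90:390,230:390],None,fx=2,fy=2))
```

```text
t 28.56 eef [0.4599 0.3258 0.0753] F [ 1.96 -2.58  5.64] w 0.0136 g 41.3
pin top (83, np.float64(0.1074)) (82, np.float64(0.1071))
t 31.52 eef [0.4717 0.1697 0.1601] F [-0.11  0.8   0.24] w 0.0 g 0.0
0.128 -0.6; 0.127 -0.1; 0.126 -0.1; 0.125 -0.1; 0.124 0.2; 0.123 -0.1; 0.122 2.2; 0.121 23.4; t 34.07 eef [0.4717 0.1702 0.1219] F [-5.16  0.43 23.41] w 0.0002 g 11.7
pin top (82, np.float64(0.1072)) (81, np.float64(0.107))
t 35.52 eef [0.3605 0.2989 0.2988] F [-0.37 -0.66 -0.07] w 0.0002 g 0.0
```

View pics/end.png

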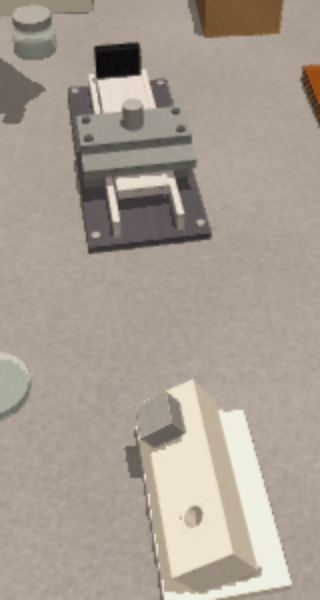

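The last picture shows the pin head seated on the bridge at (132,115) in the crop, the square-headed pin still in the rack at (160,418), and the round pin's socket empty at (192,516). The closed fingertips met the head at TCP z = 0.122 m. That puts the head top at 0.105 m, which is the home height.

```bash
python3 -c "
from plant import *
print(finish_job())"
```

```text
the job is handed in; nothing more can be done
None
```

The job is handed in: the round-headed pin is down through flange and carriage with its head seated on the bridge and released, and the square-headed pin is still in the rack; no verdict came back from the judge.

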